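# Shut and latch the terminal enclosure

## Task

Swing the lid of the grey terminal enclosure down gently, press it firmly against its seal and turn the wing knob clockwise, about a quarter turn to its stop, so that the hidden tongue catches under the front edge and holds the lid shut. Do not slam or force the lid or the knob, and do not knock away the loose things lying round the box. Let go at the end.

Things in the scene. Friction and masses are not known exactly. Their poses are not given: they have to be found in the camera images.
- housing: Grey plastic terminal enclosure, open on top, 200 (x) x 190 (y) x 85 mm, screwed down to the worktop (it does not move). Origin: centre of its underside; x points from its front edge to the lid's hinge at its far edge, z up.
- lid (a joint): Lid angle in rad: 0 shut at nominal rail height, grows as it opens. The lid is a plate 206 (x) x 202 (y) x 4 mm with a 18 mm skirt; its hinge is stiff (0.30 N m friction): it stays where left. It meets the seal at -0.01 to 0.06 rad. The tongue passes under the rail only with the lid pressed to within 1.5 mm of the rail's top (about 10 N down on the knob); at 14 N the lid lands on the hard rail.
- lid_hinge (a point): Point on the lid's hinge axis, mid width, 85 mm above the worktop, in the plane of the lid's underside. Its y axis is the hinge axis; x and z turn with the lid: x lies in the lid, from its front edge to the hinge; z is its outward normal.
- lid_push (a point): Point on the lid's outer face, mid width, 192 mm from the hinge axis, 17 mm behind the front edge, in the 30 mm deep free strip between knob and front edge: a good place to push the lid shut. Axes as the lid's.
- wing_knob (a joint): Turn of the knob in rad: 0 tongue free (wing about parallel to the lid's front edge), grows clockwise seen from above, stop at 1.57 (wing square to the front edge, tongue pointing forward under the rail). Starts between 0 and 0.25; friction 0.06 N m. From about 0.45 on the tongue must be below the rail, or it butts against the rail's inner edge. Let go without pulling up.
- wing_grip (a point): Middle of the wing, on the knob's axis, 154 mm from the hinge axis. The wing is an upright black bar 10 mm thick (x), 50 long (y), 27 high (z, this point at mid height), on a 44 mm black disc that turns with it. Disc face 13.5 mm below this point, lid's outer face 19 mm: fingertips astride the wing can press on the disc. z is the knob's axis, outward; y runs along the wing, away from the tongue.
- tongue_tip (a point): Middle of the end of the steel cam tongue under the lid, 36 mm from the knob's axis and on the side of the wing's -y end; the tongue is 12 mm wide and 5 mm thick, its upper face 15.5 mm below the lid's underside.
- rail_nominal (a point): Nominal middle of the inner edge of the aluminium keeper rail, at its top face, 72 mm in front of the box's centre, 85 mm above the worktop; axes as the box. The rail runs along the front edge, 24 mm wide, 14 mm thick. It is adjustable: it really sits up to 7 mm higher or lower, which is not reported. A springy black seal strip on it stands 4.5 mm above its top.
- torch: Bystander: small black torch lying by the box, 122 mm long; origin under its centre.
- tape_measure: Bystander: pocket tape measure standing by the box, 33 x 71 x 62 mm; origin under its centre.
- charger_block: Bystander: white charger block, 40 x 68 x 28 mm; origin under its centre.
- shelf_bracket: Bystander: L-shaped white shelf bracket lying on its edge, 95 x 130 x 22 mm; origin under its centre.

How it is judged:
By the outcome, as a careful person would: the job done as asked, in the order asked, and still so for the second after the job is handed in, with the robot touching nothing.
It also fails if it takes over 64 s, if anything falls off the work surface, if the arm or the gripper's body presses on something with over 40 N, if the wrist force passes 120 N, or if a joint passes its speed limit or range.

## Robot

A 6-joint arm with a two-finger parallel gripper is mounted at the origin on a cart in front of the work surface, level with it; the furniture and walls round the work are solid. World frame = base frame: x ahead of the robot, y to its left, z up, the work surface at z = 0. Lengths are in m, angles in rad, forces in N, time in s.
With the tool pointing down it reaches from about 0.35 to 0.85 m from the base axis. Payload 8.1 kg.
Tool frame: the origin (TCP) lies at the centre of the arm's flange, where the gripper is bolted on; the fingertips stand 186 mm ahead of it and the grasp point (between the pads) lies 167 mm ahead of it; z points along the fingers, y is the line along which they close (so a half turn about z gives the same grasp; the last joint's range is limited). The gripper opens to 93 mm and grips with 3 to 60 N. Pads are 15 mm wide; open, the fingers measure 128 mm over their backs; the gripper's body (75 mm by 188 mm) begins 65 mm behind the grasp point.
Start: joints at [1.108, 0.13, 1.488, -0, 1.523, -0.085], TCP at [0.221, 0.558, 0.405] pointing down, gripper open.
Joint ranges: [-2.96, 2.96], [-0.89, 2.26], [0.02, 2.5], [-1.34, 4.48], [0, 2.73], [-2.66, 2.66]. Speed limits (rad/s): [2.39, 2.39, 2.79, 3.14, 3.14, 3.14].

## Interface

Orientations are given as a rotation vector (axis times angle).
In Python, from plant import read_state, read_camera, camera_params, robot gives the robot as it stands.
- The arm moves only by the tool carry_out, never from a script. Its argument "targets" is a list of rows, each an object of numbers: "hand": the opening in per cent of the stroke, from 0 (shut) to 100 (fully open); "x", "y", "z": the shift along the tool's x, y, z in m; "ax", "ay", "az": the turn, a rotation vector about the tool's x, y, z in rad. In form: [{"hand": .., "x": .., "y": .., "z": .., "ax": .., "ay": .., "az": ..}, ...]. A call has 1 to 8 rows; each row is the pose to reach, as a shift and turn from the pose commanded when the call began, along the tool's axes at that moment; what a row does not reach only later rows make up. A row lasts 1/8 s, in which the tool goes at most 62.5 mm and 10.7 degrees, less where a joint would pass 70% of its speed; a pose out of reach is approached as far as the arm can. A call with a gripper value outside its range is refused whole. The fingers move at their own pace and stop on an object; "newtons" is the grip in N (left out, the last holds). Time passes only in rows, so rows that repeat a pose let the fingers close. It gives the time, the measured TCP pose, the force, the opening and the grip force at its end, in the units of the state.
- read_state(): the state, without advancing time (a new reading comes with each control period).
- read_camera(name): name is "scene" or "top"; returns (picture, depth): 420x560x3 uint8, blue, green, red; 420x560 float32, m along the optical axis (not along the pixel's ray), 0 where there is no reading.
- camera_params(name): a dict with "fx", "fy", "cx", "cy" (pixels), "position" and "rotation" of the camera in the world. Camera axes: x right, y up, looking along -z (the intrinsics and any distortion apply to the point x, -y, -z); pixel columns grow to the right and rows downward; lengths in m; the calibration is good to about 2 mm. A picture is of the moment at which its call begins. camera_params takes no time and is no camera call.
- robot.close_job(): hands the job in; it is judged then, once.
The state is a dict: "t": time; "q": joint angles; "dq": joint speeds; "joint_torque": joint torques, N m; "tool_pos": TCP position; "orientation": TCP orientation; "force": force on the tool from outside, world axes, zero at the start; "wrist_torque": the same for the moment, N m; "opening": finger opening in m; "gripper_force": force on a finger pad.
Only numpy, scipy, OpenCV 4.12 (cv2) and the standard library are available. Lean on these libraries where they do the work, as an engineer would, in place of code of your own. Each camera call takes 0.05 s, during which the arm holds its last target. There are 200 camera calls.

## Working session

There is one attempt and no reset: what is moved stays moved. The work goes in short steps, Python scripts to look and compute and a tool call to move; the robot and the scene stay as the last step left them, time stands still between calls to the robot, and variables do not carry over. Pictures are saved under pics/ and viewed, at most 10 in all, crops included, and the job is handed in when it is done.

Besides the shell and the picture viewer there is one more tool, called after "Call:" as name(argument=value, ...), one argument or row to a line, values as JSON. carry_out: Moves the arm, as the interface text tells. Its arguments: {"type":"object","properties":{"targets":{"type":"array","items":{"type":"object","properties":{"hand":{"type":"number"},"x":{"type":"number"},"y":{"type":"number"},"z":{"type":"number"},"ax":{"type":"number"},"ay":{"type":"number"},"az":{"type":"number"}}}},"newtons":{"type":"number"}},"required":["targets"]}

```bash
mkdir -p pics; ls; cat > h.py <<'E'
import numpy as np, cv2
from plant import read_state, read_camera, camera_params, robot
from scipy.spatial.transform import Rotation as R
def cloud(n):
    im,d=read_camera(n); p=camera_params(n)
    v,u=np.indices(d.shape)
    c=np.stack([(u-p['cx'])/p['fx']*d,-(v-p['cy'])/p['fy']*d,-d],-1)
    rot=np.array(p['rotation']); rot=rot if rot.shape==(3,3) else R.from_rotvec(rot).as_matrix()
    return im,d,c@rot.T+np.array(p['position'])
E
python3 - <<'E'
from h import *
print(read_state())
for n in('scene','top'):
    print(camera_params(n))
    im,d,P=cloud(n); cv2.imwrite(f'pics/{n}0.png',im); np.savez(f'{n}0.npz',im=im,P=P,d=d)
    print(d.min(),d.max())
E
```

```text
pics
{'t': 0.0, 'q': array([ 1.10757918e+00,  1.31142592e-01,  1.48930921e+00, -8.24183578e-06,
        1.52299395e+00, -8.53846406e-02]), 'dq': array([-0.00243087, -0.00220772,  0.00184195, -0.00117406, -0.00018127,
        0.00147161]), 'joint_torque': array([ 8.67724466e-04, -5.59869254e+01, -4.91747653e+01,  7.64587708e-02,
        3.58495535e-02, -1.10719852e-04]), 'tool_pos': array([0.22120905, 0.55747643, 0.40368179]), 'orientation': array([-5.89880320e-01, -3.08521213e+00,  2.80508192e-03]), 'force': array([ 0.77039381, -0.49216185, -0.92427139]), 'wrist_torque': array([-0.01116131,  0.01455269,  0.02484988]), 'gripper_force': 0.0, 'opening': 0.09289312097185226}
{'fx': 456.65218573630034, 'fy': 456.65218573630034, 'cx': 283.3262429349223, 'cy': 213.44545325107077, 'position': array([ 0.03867476, -0.35565598,  1.11340871]), 'rotation': array([ 0.48096924, -0.25838281, -0.94749962])}
0.0 2.460282
{'fx': 419.1168383206754, 'fy': 419.1168383206754, 'cx': 273.3451311425413, 'cy': 208.93568507107972, 'position': array([ 0.49061759, -0.01293748,  0.98168827]), 'rotation': array([ 0.06023465, -0.02883717, -1.58658383])}
0.0 1.8917217
```

View pics/scene0.png

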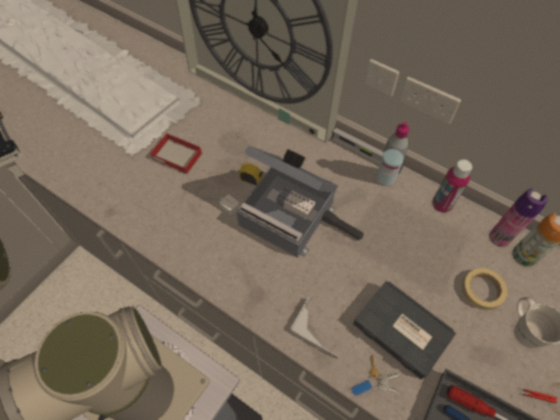

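View pics/top0.png

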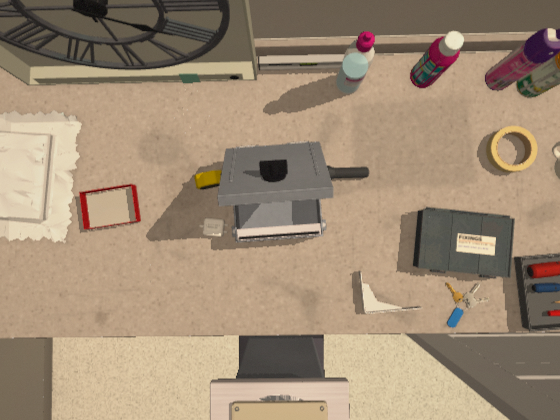

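The scene view shows the box around (285,205), with the lid raised toward the back. In the top view the outer face of the lid spans (220–330, 145–200), the knob is at (273,170), and the rail and seal are at row ~232. The tape measure is on the left (208,179), the torch on the right (348,173), the charger at (213,228) and the bracket at (385,298).

```bash
python3 - <<'E'
from h import *
z=np.load('top0.npz'); P=z['P'];im=z['im'].astype(int)
def pr(n,a): print(n,np.round(a,4))
# lid plane
m=np.zeros(P.shape[:2],bool); m[150:192,228:322]=1; m[155:187,255:293]=0
Q=P[m]; c=np.median(Q,0)
for _ in range(4):
    n=np.linalg.svd(Q-Q.mean(0),full_matrices=False)[2][2]; n*=np.sign(n[2]); c=Q.mean(0)
    r=(Q-c)@n; Q=Q[abs(r)<max(.003,2*r.std())]
pr('lid n',n); pr('c',c); pr('std',[r.std(),len(Q)]); 
ax=np.cross([0,0,1],n); ax/=np.linalg.norm(ax); # hinge axis
pr('hinge axis',ax); print('angle',np.arccos(n[2]))
# all pts on plane
reg=np.zeros_like(m);reg[130:210,205:345]=1
S=P[reg&(abs((P-c)@n)<.004)]
f=np.cross(ax,n); 
f=f*np.sign(f[2]) # towards front edge (up)
for nm,v in(('along front',f),('axis',ax)):
    t=(S-c)@v; pr(nm,np.percentile(t,[0,1,5,50,95,99,100]))
t=(S-c)@f;a=(S-c)@ax
mid=(np.percentile(a,.5)+np.percentile(a,99.5))/2
fe=c+f*np.percentile(t,99.5)+ax*mid; pr('front edge mid (outer face)',fe)
hin=fe-f*.209-n*.004; pr('hinge est',hin)
# knob points
h=(P-c)@n; kb=reg&(h>.006)&(h<.045); K=P[kb]
pr('kn count',kb.sum()); 
W=P[reg&(h>.024)&(h<.045)]; 
wc=np.median(W,0); pr('wing top c',wc); pr('h pct',np.percentile(h[kb],[5,50,95,99]))
a=(W-c)@ax;t=(W-c)@f; pr('wing a',[np.percentile(a,2)-mid,np.percentile(a,98)-mid]);pr('wing t',np.percentile(t,[2,50,98])-np.percentile(t*0+((S-c)@f).max(),50))
cv=cv2.minAreaRect(np.stack([a,t],1).astype(np.float32)*1000); print(cv)
# box: seal strip top
for rr in (225,230,232,234,236,238): 
    print(rr,[np.round(P[rr,cc],4).tolist() for cc in (245,278,310)])
E
```

```text
lid n [0.817  0.046  0.5748]
c [6.107e-01 4.000e-04 1.921e-01]
std [8.000e-04 2.665e+03]
hinge axis [-0.0563  0.9984  0.    ]
angle 0.9584695433955577
along front [-0.2358 -0.2301 -0.1146  0.0003  0.0816  0.0837  0.0861]
axis [-0.1005 -0.0984 -0.0911  0.0017  0.0938  0.1122  0.1582]
front edge mid (outer face) [0.5614 0.0175 0.2609]
hinge est [0.678  0.0241 0.0875]
kn count 426
wing top c [0.6166 0.001  0.235 ]
h pct [0.0073 0.0212 0.0325 0.0332]
wing a [-0.0429  0.004 ]
wing t [-0.0614 -0.0541 -0.0498]
((0.9258098602294922, 30.81158447265625), (49.02400207519531, 13.70369815826416), 0.9820528030395508)
225 [[0.5097, 0.0728, 0.0049], [0.5085, -0.0041, 0.0049], [0.5058, -0.0728, 0.0908]]
230 [[0.4974, 0.0655, 0.0898], [0.4963, -0.0047, 0.0905], [0.4952, -0.0729, 0.0858]]
232 [[0.4931, 0.0655, 0.0904], [0.492, -0.0047, 0.0904], [0.491, -0.0722, 0.0942]]
234 [[0.4889, 0.0657, 0.0884], [0.4878, -0.0047, 0.0962], [0.4867, -0.0723, 0.0913]]
236 [[0.4847, 0.0654, 0.093], [0.4836, -0.0045, 0.0906], [0.4824, -0.0731, 0.0781]]
238 [[0.4805, 0.0653, 0.0941], [0.4791, -0.0043, 0.0729], [0.477, -0.0783, -0.0007]]
```

```bash
python3 - <<'E'
from h import *
z=np.load('top0.npz'); s=np.load('scene0.npz')
a=cv2.resize(z['im'][135:255,190:380],None,fx=4,fy=4,interpolation=cv2.INTER_CUBIC)
cv2.imwrite('pics/topc.png',a)
P=z['P']
# objects above table left/right of the box: extents
for nm,(r0,r1,c0,c1) in dict(tape=(160,195,190,221),torch=(160,190,333,375),charger=(215,242,195,228),bracket=(265,320,355,425)).items():
    q=P[r0:r1,c0:c1].reshape(-1,3); q=q[(q[:,2]>.012)&(q[:,2]<.12)]
    print(nm,np.round(np.percentile(q,[2,98],axis=0),3).tolist(),len(q))
E
```

```text
tape [[0.596, 0.125, 0.024], [0.632, 0.18, 0.064]] 412
torch [[0.616, -0.211, 0.018], [0.639, -0.132, 0.03]] 381
charger [[0.488, 0.12, 0.016], [0.527, 0.171, 0.032]] 377
bracket [[0.31, -0.32, 0.012], [0.412, -0.189, 0.045]] 527
```

```bash
cat >> h.py <<'E'
import json,os
H=np.array([.6788,.0054,.0868]); YAW=.0563
B=R.from_euler('z',YAW).as_matrix()   # box axes
def lidp(th,s,h):  # lid coords -> world; s from hinge forward, h outward from underside
    f=-np.cos(th)*B[:,0]+np.sin(th)*B[:,2]; n=np.sin(th)*B[:,0]+np.cos(th)*B[:,2]
    return H+s*f+h*n
def down(head,tilt=0): # tool z down, tool y at heading; tilt: about hinge axis, tool z -> -lid normal at angle tilt
    y=np.array([np.cos(head),np.sin(head),0]); z=np.array([0,0,-1.]); M=np.stack([np.cross(y,z),y,z],1)
    return R.from_rotvec(tilt*B[:,1])*R.from_matrix(M)
def cmd():
    d=json.load(open('cmd.json')); return np.array(d['p']),R.from_rotvec(d['r'])
def setcmd(p,r): json.dump(dict(p=list(p),r=list(r.as_rotvec())),open('cmd.json','w'))
def rows(targets,save=True):
    """targets: (tip position, rotation); prints rounded rows; returns resulting commanded pose"""
    p0,r0=cmd()
    for k,(tip,r) in enumerate(targets):
        p=np.array(tip)-.186*r.apply([0,0,1])
        d=np.round(r0.inv().apply(p-p0),4); a=np.round((r0.inv()*r).as_rotvec(),3)
        print(dict(zip(('x','y','z','ax','ay','az'),[float(v) for v in (*d,*a)])))
    if save: setcmd(p0+r0.apply(d),r0*R.from_rotvec(a))
E
python3 - <<'E'
from h import *
s=read_state(); setcmd([.2212,.5576,.405],R.from_rotvec(s['orientation']))
h=YAW+np.pi/2
th=.958
tgt=lidp(th,.192,.004+.0075*np.sin(th)+.03); print(tgt, tgt+[0,0,.186])
rows([(np.array([.56,.05,.33]),down(h)),(tgt+[0,0,.03],down(h))])
E
```

```text
[0.60132518 0.00103355 0.26694836] [0.60132518 0.00103355 0.45294836]
{'x': -0.5021, 'y': -0.347, 'z': -0.1105, 'ax': -0.002, 'ay': -0.0, 'az': -0.434}
{'x': -0.5586, 'y': -0.3772, 'z': -0.0774, 'ax': -0.002, 'ay': -0.0, 'az': -0.434}
```

View pics/topc.png

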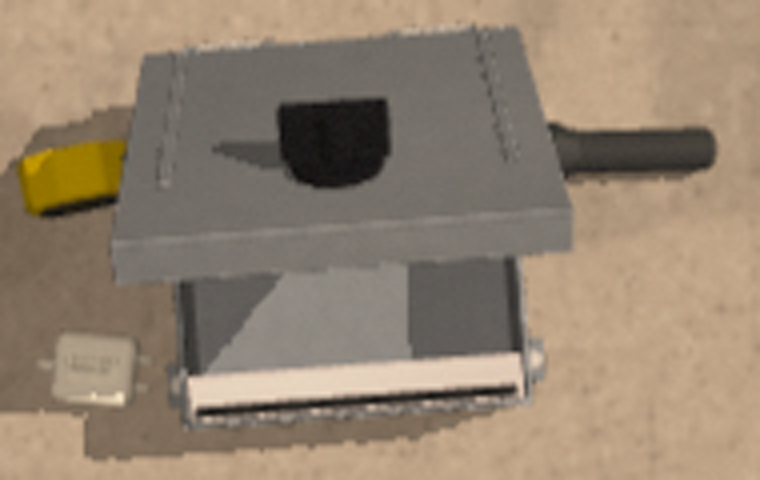

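The crop shows the knob mid-lid, with its wing roughly parallel to the front edge. The pale rail carries the black seal line along row ~400. The lid sides are clear of the tape measure and torch.

Call:
carry_out(
  targets=[
    {"hand":0,"x":-0.06,"y":-0.04,"z":-0.03,"az":-0.1},
    {"hand":0,"x":-0.11,"y":-0.075,"z":-0.05,"az":-0.2},
    {"hand":0,"x":-0.16,"y":-0.11,"z":-0.07,"az":-0.3},
    {"hand":0,"x":-0.21,"y":-0.145,"z":-0.09,"az":-0.4},
    {"hand":0,"x":-0.26,"y":-0.18,"z":-0.11,"az":-0.434},
    {"hand":0,"x":-0.3,"y":-0.21,"z":-0.11,"az":-0.434},
    {"hand":0,"x":-0.3,"y":-0.21,"z":-0.11,"az":-0.434},
    {"hand":0,"x":-0.3,"y":-0.21,"z":-0.11,"az":-0.434},
  ],
  newtons=25,
)

```text
schema error: expected keys hand, x, y, z, ax, ay, az
```

Call:
carry_out(
  targets=[
    {"hand":0,"x":-0.05,"y":-0.035,"z":-0.02,"ax":0,"ay":0,"az":-0.1},
    {"hand":0,"x":-0.1,"y":-0.07,"z":-0.04,"ax":0,"ay":0,"az":-0.2},
    {"hand":0,"x":-0.15,"y":-0.105,"z":-0.06,"ax":0,"ay":0,"az":-0.3},
    {"hand":0,"x":-0.2,"y":-0.14,"z":-0.08,"ax":0,"ay":0,"az":-0.4},
    {"hand":0,"x":-0.25,"y":-0.175,"z":-0.1,"ax":0,"ay":0,"az":-0.434},
    {"hand":0,"x":-0.3,"y":-0.21,"z":-0.11,"ax":0,"ay":0,"az":-0.434},
    {"hand":0,"x":-0.3,"y":-0.21,"z":-0.11,"ax":0,"ay":0,"az":-0.434},
    {"hand":0,"x":-0.3,"y":-0.21,"z":-0.11,"ax":0,"ay":0,"az":-0.434},
  ],
  newtons=25,
)

```text
t: 1.1
tool_pos: [0.4228, 0.2516, 0.5143]
orientation: [0.086, -3.14, -0.0]
force: [-0.6, 0.3, 0.7]
opening: 0.0176
gripper_force: 0.0
```

```bash
python3 - <<'E'
from h import *
p,r=R.identity(),0
p0=np.array([.2212,.5576,.405]); r0=R.from_rotvec([-5.89880320e-01,-3.08521213,2.80508192e-03])
setcmd(p0+r0.apply([-.3,-.21,-.11]),r0*R.from_rotvec([0,0,-.434]))
s=read_state(); print(cmd()[0],s['tool_pos'],cmd()[1].as_rotvec(),s['orientation'])
h=YAW+np.pi/2; th=.958
tgt=lidp(th,.192,.004+.0075*np.sin(th)+.025); print(tgt)
rows([(tgt+[0,0,.05],down(h)),(tgt,down(h))])
E
```

```text
[0.42266005 0.25192316 0.51534274] [0.4228352  0.25160951 0.51432354] [ 8.81923484e-02 -3.13948614e+00  2.57193865e-03] [ 8.56634038e-02 -3.13965771e+00 -2.02627172e-04]
[0.59724144 0.0008034  0.26407257]
{'x': -0.1602, 'y': -0.2605, 'z': 0.0155, 'ax': -0.002, 'ay': -0.001, 'az': -0.0}
{'x': -0.1603, 'y': -0.2604, 'z': 0.0655, 'ax': -0.002, 'ay': -0.001, 'az': -0.0}
```

Call:
carry_out(
  targets=[
    {"hand":0,"x":-0.03,"y":-0.05,"z":0,"ax":0,"ay":0,"az":0},
    {"hand":0,"x":-0.06,"y":-0.1,"z":0,"ax":0,"ay":0,"az":0},
    {"hand":0,"x":-0.09,"y":-0.15,"z":0,"ax":0,"ay":0,"az":0},
    {"hand":0,"x":-0.12,"y":-0.2,"z":0,"ax":0,"ay":0,"az":0},
    {"hand":0,"x":-0.15,"y":-0.24,"z":0.01,"ax":-0.002,"ay":-0.001,"az":0},
    {"hand":0,"x":-0.16,"y":-0.26,"z":0.03,"ax":-0.002,"ay":-0.001,"az":0},
    {"hand":0,"x":-0.16,"y":-0.26,"z":0.06,"ax":-0.002,"ay":-0.001,"az":0},
    {"hand":0,"x":-0.16,"y":-0.26,"z":0.065,"ax":-0.002,"ay":-0.001,"az":0},
  ],
)

```text
t: 2.1
tool_pos: [0.5962, 0.0029, 0.4457]
orientation: [0.091, -3.135, -0.005]
force: [-0.9, 0.2, 0.5]
opening: 0.0006
gripper_force: 0.0
```

```bash
python3 - <<'E'
from h import *
s=read_state(); print(cmd()[0],s['tool_pos'],s['orientation'],s['force'])
im,d,P=cloud('scene'); cv2.imwrite('pics/s1.png',cv2.resize(im[90:290,180:400],None,fx=3,fy=3,interpolation=cv2.INTER_CUBIC)[:600,:800])
h=YAW+np.pi/2
# gentle closing
for th in (.95,.9,.85,.8,.75,.7,.65,.6):
    rows([(lidp(th,.192,.004+.0075*np.sin(th)),down(h))],save=False)
E
```

```text
[0.59727205 0.00082419 0.45011653] [0.5961624  0.00288729 0.44568173] [ 0.09066659 -3.13467302 -0.00516942] [-0.94867651  0.21231619  0.4989846 ]
{'x': 0.0218, 'y': -0.0, 'z': 0.0153, 'ax': 0.0, 'ay': 0.0, 'az': -0.0}
{'x': 0.03, 'y': -0.0, 'z': 0.0208, 'ax': 0.0, 'ay': 0.0, 'az': -0.0}
{'x': 0.0378, 'y': -0.0, 'z': 0.0267, 'ax': 0.0, 'ay': 0.0, 'az': -0.0}
{'x': 0.0454, 'y': -0.0, 'z': 0.033, 'ax': 0.0, 'ay': 0.0, 'az': -0.0}
{'x': 0.0526, 'y': -0.0, 'z': 0.0398, 'ax': 0.0, 'ay': 0.0, 'az': -0.0}
{'x': 0.0595, 'y': -0.0, 'z': 0.0469, 'ax': 0.0, 'ay': 0.0, 'az': -0.0}
{'x': 0.066, 'y': -0.0, 'z': 0.0543, 'ax': 0.0, 'ay': 0.0, 'az': -0.0}
{'x': 0.0722, 'y': -0.0001, 'z': 0.0621, 'ax': 0.0, 'ay': 0.0, 'az': -0.0}
```

View pics/s1.png

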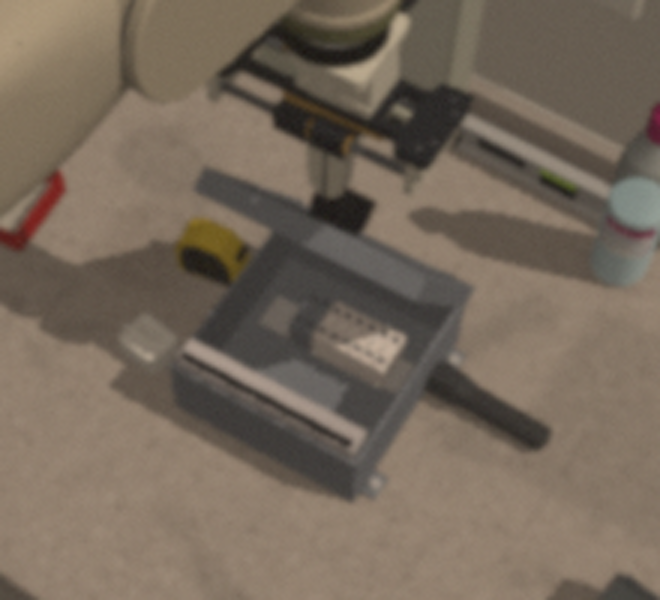

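The closed fingertips are behind the lid's upper part, at about (325,190) in the crop. The gripper is clear of the tape measure (215,250) and the torch. Next I start closing the lid.

Call:
carry_out(
  targets=[
    {"hand":0,"x":0.012,"y":0,"z":0.009,"ax":0,"ay":0,"az":0},
    {"hand":0,"x":0.022,"y":0,"z":0.0155,"ax":0,"ay":0,"az":0},
    {"hand":0,"x":0.03,"y":0,"z":0.021,"ax":0,"ay":0,"az":0},
    {"hand":0,"x":0.038,"y":0,"z":0.027,"ax":0,"ay":0,"az":0},
    {"hand":0,"x":0.0455,"y":0,"z":0.033,"ax":0,"ay":0,"az":0},
    {"hand":0,"x":0.0525,"y":0,"z":0.04,"ax":0,"ay":0,"az":0},
    {"hand":0,"x":0.0595,"y":0,"z":0.047,"ax":0,"ay":0,"az":0},
    {"hand":0,"x":0.066,"y":0,"z":0.0545,"ax":0,"ay":0,"az":0},
  ],
)

```text
t: 3.15
tool_pos: [0.5307, -0.0024, 0.3946]
orientation: [-0.088, 3.14, 0.003]
force: [0.3, 0.1, 0.0]
opening: 0.0004
gripper_force: 0.3
```

```bash
python3 - <<'E'
from h import *
p,r=cmd(); setcmd(p+r.apply([.066,0,.0545]),r)
s=read_state(); print(cmd()[0],s['tool_pos'],s['orientation'],s['force'])
h=YAW+np.pi/2
for th in (.60,.55,.5,.45,.4,.35,.31,.27):
    rows([(lidp(th,.192,.004+.0075*np.sin(th)),down(h))],save=False)
E
```

```text
[ 0.5313797  -0.00285959  0.39561077] [ 0.53073822 -0.00244875  0.39459332] [-8.80610045e-02  3.13951327e+00  3.08425279e-03] [0.28264159 0.05181543 0.01039962]
{'x': 0.0062, 'y': -0.0001, 'z': 0.0076, 'ax': 0.0, 'ay': 0.0, 'az': -0.0}
{'x': 0.0119, 'y': -0.0001, 'z': 0.0157, 'ax': 0.0, 'ay': 0.0, 'az': -0.0}
{'x': 0.0172, 'y': -0.0001, 'z': 0.0241, 'ax': 0.0, 'ay': 0.0, 'az': -0.0}
{'x': 0.0221, 'y': -0.0001, 'z': 0.0328, 'ax': 0.0, 'ay': 0.0, 'az': -0.0}
{'x': 0.0265, 'y': -0.0001, 'z': 0.0417, 'ax': 0.0, 'ay': 0.0, 'az': -0.0}
{'x': 0.0305, 'y': -0.0001, 'z': 0.0508, 'ax': 0.0, 'ay': 0.0, 'az': -0.0}
{'x': 0.0333, 'y': -0.0001, 'z': 0.0582, 'ax': 0.0, 'ay': 0.0, 'az': -0.0}
{'x': 0.0358, 'y': -0.0001, 'z': 0.0658, 'ax': 0.0, 'ay': 0.0, 'az': -0.0}
```

```bash
cat >> h.py <<'E'
def lidangle(n='top'):
    im,d,P=cloud(n); L=(P-H)@B
    m=(d>0)&(abs(L[...,1])<.1)&(abs(L[...,1])>.065)&(L[...,0]<-.03)&(L[...,0]>-.2)&(L[...,2]>-.02)
    a=np.arctan2(L[...,2]-.004,-L[...,0])[m]; a=a[a>-.05]
    hst,e=np.histogram(a,60,(-.05,1.15)); return [(round(e[i]+.01,2),int(hst[i])) for i in np.argsort(-hst)[:5]]
E
python3 -c "
from h import *
print(lidangle('top'),lidangle('scene'))"
```

```text
[(np.float64(-0.0), 11), (np.float64(0.02), 9), (np.float64(-0.02), 4), (np.float64(-0.04), 0), (np.float64(0.04), 0)] [(np.float64(0.62), 298), (np.float64(0.64), 223), (np.float64(-0.02), 85), (np.float64(0.6), 76), (np.float64(0.94), 56)]
```

Call:
carry_out(
  targets=[
    {"hand":0,"x":0.006,"y":0,"z":0.0075,"ax":0,"ay":0,"az":0},
    {"hand":0,"x":0.012,"y":0,"z":0.0155,"ax":0,"ay":0,"az":0},
    {"hand":0,"x":0.017,"y":0,"z":0.024,"ax":0,"ay":0,"az":0},
    {"hand":0,"x":0.022,"y":0,"z":0.033,"ax":0,"ay":0,"az":0},
    {"hand":0,"x":0.0265,"y":0,"z":0.0415,"ax":0,"ay":0,"az":0},
    {"hand":0,"x":0.0305,"y":0,"z":0.051,"ax":0,"ay":0,"az":0},
    {"hand":0,"x":0.0335,"y":0,"z":0.058,"ax":0,"ay":0,"az":0},
    {"hand":0,"x":0.036,"y":0,"z":0.066,"ax":0,"ay":0,"az":0},
  ],
)

```text
t: 4.25
tool_pos: [0.4952, -0.0042, 0.3287]
orientation: [-0.088, 3.139, 0.003]
force: [-0.6, 0.5, 0.6]
opening: 0.0007
gripper_force: 0.2
```

```bash
python3 - <<'E'
from h import *
p,r=cmd(); setcmd(p+r.apply([.036,0,.066]),r)
s=read_state(); print(cmd()[0],s['tool_pos'],s['orientation'],s['force']); print(lidangle('scene'))
h=YAW+np.pi/2
for th in (.24,.21,.185,.16,.14,.12,.10,.08,.07,.06,.05,.04,.03):
    print(th);rows([(lidp(th,.192,.004+.0075*np.sin(th)),down(h))],save=False)
E
```

```text
[ 0.49544079 -0.00485473  0.32960763] [ 0.49515299 -0.00423528  0.32870889] [-0.08830107  3.13933608  0.00318111] [-0.60794176  0.45875295  0.55855277]
[(np.float64(0.26), 412), (np.float64(0.24), 250), (np.float64(0.22), 83), (np.float64(0.28), 61), (np.float64(1.14), 60)]
0.24
{'x': 0.0015, 'y': -0.0001, 'z': 0.0056, 'ax': 0.0, 'ay': 0.0, 'az': -0.0}
0.21
{'x': 0.003, 'y': -0.0001, 'z': 0.0113, 'ax': 0.0, 'ay': 0.0, 'az': -0.0}
0.185
{'x': 0.0041, 'y': -0.0001, 'z': 0.0162, 'ax': 0.0, 'ay': 0.0, 'az': -0.0}
0.16
{'x': 0.0051, 'y': -0.0001, 'z': 0.0211, 'ax': 0.0, 'ay': 0.0, 'az': -0.0}
0.14
{'x': 0.0058, 'y': -0.0001, 'z': 0.025, 'ax': 0.0, 'ay': 0.0, 'az': -0.0}
0.12
{'x': 0.0064, 'y': -0.0001, 'z': 0.029, 'ax': 0.0, 'ay': 0.0, 'az': -0.0}
0.1
{'x': 0.0069, 'y': -0.0001, 'z': 0.0329, 'ax': 0.0, 'ay': 0.0, 'az': -0.0}
0.08
{'x': 0.0074, 'y': -0.0001, 'z': 0.0369, 'ax': 0.0, 'ay': 0.0, 'az': -0.0}
0.07
{'x': 0.0076, 'y': -0.0001, 'z': 0.0389, 'ax': 0.0, 'ay': 0.0, 'az': -0.0}
0.06
{'x': 0.0077, 'y': -0.0001, 'z': 0.0409, 'ax': 0.0, 'ay': 0.0, 'az': -0.0}
0.05
{'x': 0.0079, 'y': -0.0001, 'z': 0.0428, 'ax': 0.0, 'ay': 0.0, 'az': -0.0}
0.04
{'x': 0.008, 'y': -0.0001, 'z': 0.0448, 'ax': 0.0, 'ay': 0.0, 'az': -0.0}
0.03
{'x': 0.0081, 'y': -0.0001, 'z': 0.0468, 'ax': 0.0, 'ay': 0.0, 'az': -0.0}
```

Call:
carry_out(
  targets=[
    {"hand":0,"x":0.0015,"y":0,"z":0.0055,"ax":0,"ay":0,"az":0},
    {"hand":0,"x":0.003,"y":0,"z":0.0115,"ax":0,"ay":0,"az":0},
    {"hand":0,"x":0.004,"y":0,"z":0.016,"ax":0,"ay":0,"az":0},
    {"hand":0,"x":0.005,"y":0,"z":0.021,"ax":0,"ay":0,"az":0},
    {"hand":0,"x":0.006,"y":0,"z":0.025,"ax":0,"ay":0,"az":0},
    {"hand":0,"x":0.0065,"y":0,"z":0.029,"ax":0,"ay":0,"az":0},
    {"hand":0,"x":0.007,"y":0,"z":0.033,"ax":0,"ay":0,"az":0},
    {"hand":0,"x":0.0075,"y":0,"z":0.036,"ax":0,"ay":0,"az":0},
  ],
)

```text
t: 5.3
tool_pos: [0.4878, -0.0046, 0.2929]
orientation: [-0.088, 3.139, 0.003]
force: [-0.5, -0.1, -0.7]
opening: 0.0003
gripper_force: 0.1
```

Call:
carry_out(
  targets=[
    {"hand":0,"x":0,"y":0,"z":0.001,"ax":0,"ay":0,"az":0},
    {"hand":0,"x":0,"y":0,"z":0.002,"ax":0,"ay":0,"az":0},
    {"hand":0,"x":0,"y":0,"z":0.003,"ax":0,"ay":0,"az":0},
    {"hand":0,"x":0.0005,"y":0,"z":0.004,"ax":0,"ay":0,"az":0},
  ],
)

```text
t: 5.8
tool_pos: [0.4874, -0.0046, 0.2892]
orientation: [-0.088, 3.139, 0.003]
force: [0.7, 0.4, 1.0]
opening: 0.0001
gripper_force: 0.1
```

Call:
carry_out(
  targets=[
    {"hand":0,"x":0,"y":0,"z":0.001,"ax":0,"ay":0,"az":0},
    {"hand":0,"x":0,"y":0,"z":0.002,"ax":0,"ay":0,"az":0},
  ],
)

```text
t: 6.05
tool_pos: [0.4873, -0.0046, 0.287]
orientation: [-0.088, 3.139, 0.003]
force: [-0.0, -0.4, 1.0]
opening: 0.0008
gripper_force: 0.1
```

Call:
carry_out(
  targets=[
    {"hand":0,"x":0,"y":0,"z":0.001,"ax":0,"ay":0,"az":0},
    {"hand":0,"x":0,"y":0,"z":0.002,"ax":0,"ay":0,"az":0},
    {"hand":0,"x":0,"y":0,"z":0.003,"ax":0,"ay":0,"az":0},
  ],
)

```text
t: 6.42
tool_pos: [0.4873, -0.0046, 0.284]
orientation: [-0.088, 3.139, 0.003]
force: [-0.2, -0.5, 0.3]
opening: 0.0006
gripper_force: 0.1
```

Call:
carry_out(
  targets=[
    {"hand":0,"x":0,"y":0,"z":0.001,"ax":0,"ay":0,"az":0},
    {"hand":0,"x":0,"y":0,"z":0.002,"ax":0,"ay":0,"az":0},
  ],
)

```text
t: 6.68
tool_pos: [0.4874, -0.0046, 0.2822]
orientation: [-0.088, 3.139, 0.003]
force: [-0.7, -0.8, 1.7]
opening: 0.0003
gripper_force: 1.3
```

```bash
python3 - <<'E'
from h import *
p,r=cmd(); setcmd(p+r.apply([.008,0,.047]),r)
s=read_state(); print(cmd()[0],s['tool_pos'],s['orientation'],s['force']); print(lidangle('scene'))
E
```

```text
[ 0.48745649 -0.00528544  0.28260694] [ 0.48736594 -0.00458925  0.2822115 ] [-0.08824548  3.13940834  0.00317884] [-0.68351781 -0.84601272  1.68350621]
[(np.float64(0.02), 355), (np.float64(-0.0), 232), (np.float64(0.04), 120), (np.float64(-0.02), 94), (np.float64(1.14), 82)]
```

Call:
carry_out(
  targets=[
    {"hand":0,"x":0,"y":0,"z":0.001,"ax":0,"ay":0,"az":0},
    {"hand":0,"x":0,"y":0,"z":0.002,"ax":0,"ay":0,"az":0},
    {"hand":0,"x":0,"y":0,"z":0.002,"ax":0,"ay":0,"az":0},
  ],
)

```text
t: 7.1
tool_pos: [0.4873, -0.0046, 0.2804]
orientation: [-0.088, 3.14, 0.003]
force: [-2.8, -0.8, 5.8]
opening: 0.0003
gripper_force: 2.4
```

Call:
carry_out(
  targets=[
    {"hand":0,"x":0,"y":0,"z":0.001,"ax":0,"ay":0,"az":0},
    {"hand":0,"x":0,"y":0,"z":0.001,"ax":0,"ay":0,"az":0},
  ],
)

```text
t: 7.35
tool_pos: [0.4873, -0.0046, 0.2795]
orientation: [-0.088, 3.14, 0.003]
force: [-3.6, 0.6, 7.0]
opening: 0.0006
gripper_force: 3.3
```

```bash
python3 - <<'E'
from h import *
p,r=cmd(); setcmd(p+r.apply([0,0,.003]),r)
k=lidp(.014,.154,.004+.0325); print(k)
h=YAW
rows([(np.array([.487,-.005,.19]),down(h+np.pi/2)),(k+[0,0,.07],down(h))])
E
```

```text
[ 0.52556924 -0.00323602  0.12545235]
{'x': 0.0004, 'y': 0.0003, 'z': -0.0964, 'ax': 0.0, 'ay': 0.0, 'az': -0.0}
{'x': -0.0382, 'y': -0.0001, 'z': -0.1018, 'ax': 0.0, 'ay': -0.0, 'az': 1.571}
```

Call:
carry_out(
  targets=[
    {"hand":0,"x":0,"y":0,"z":-0.015,"ax":0,"ay":0,"az":0},
    {"hand":0,"x":0,"y":0,"z":-0.05,"ax":0,"ay":0,"az":0},
    {"hand":0,"x":0,"y":0,"z":-0.1,"ax":0,"ay":0,"az":0.17},
    {"hand":20,"x":-0.01,"y":0,"z":-0.102,"ax":0,"ay":0,"az":0.35},
    {"hand":45,"x":-0.02,"y":0,"z":-0.102,"ax":0,"ay":0,"az":0.53},
    {"hand":45,"x":-0.03,"y":0,"z":-0.102,"ax":0,"ay":0,"az":0.71},
    {"hand":45,"x":-0.038,"y":0,"z":-0.102,"ax":0,"ay":0,"az":0.89},
    {"hand":45,"x":-0.038,"y":0,"z":-0.102,"ax":0,"ay":0,"az":1.07},
  ],
)

```text
t: 8.35
tool_pos: [0.5257, -0.0026, 0.3819]
orientation: [1.533, 2.742, 0.004]
force: [-0.4, -0.2, -0.2]
opening: 0.0408
gripper_force: 0.0
```

Call:
carry_out(
  targets=[
    {"hand":45,"x":0,"y":0,"z":0,"ax":0,"ay":0,"az":0.17},
    {"hand":45,"x":0,"y":0,"z":0,"ax":0,"ay":0,"az":0.34},
    {"hand":45,"x":0,"y":0,"z":0,"ax":0,"ay":0,"az":0.501},
    {"hand":45,"x":0,"y":0,"z":0,"ax":0,"ay":0,"az":0.501},
  ],
)

```text
t: 8.85
tool_pos: [0.5253, -0.0027, 0.3818]
orientation: [-2.157, -2.284, -0.004]
force: [-0.5, -0.2, 0.2]
opening: 0.0417
gripper_force: 0.0
```

```bash
python3 - <<'E'
from h import *
s=read_state(); print(cmd()[0],cmd()[1].as_rotvec(),s['tool_pos'],s['orientation'],s['force'],s['opening'])
im,d,P=cloud('scene'); cv2.imwrite('pics/s2.png',cv2.resize(im[130:270,200:380],None,fx=4,fy=4,interpolation=cv2.INTER_CUBIC))
np.savez('s2.npz',im=im,P=P,d=d); print(lidangle('scene'))
# lid plane & dark knob points in box frame rel. hinge
L=(P-H)@B
m=(d>0)&(abs(L[...,1])<.095)&(abs(L[...,1])>.05)&(L[...,0]<-.08)&(L[...,0]>-.2)&(abs(L[...,2]-.005)<.02)
A=np.c_[-L[m][:,0],L[m][:,1],np.ones(m.sum())]; print('lid z fit',np.linalg.lstsq(A,L[m][:,2],rcond=None)[0],m.sum())
k=(d>0)&(im.max(-1)<50)&(abs(L[...,1])<.04)&(abs(L[...,0]+.154)<.04)&(L[...,2]>.0)&(L[...,2]<.045)
print(k.sum(),np.percentile(L[k],[2,50,98],axis=0))
t=k&(L[...,2]>.026)
if t.sum()>10: print(t.sum(),L[t].mean(0),cv2.minAreaRect((L[t][:,:2]*1000).astype(np.float32)))
E
```

```text
[ 0.52559539 -0.00327948  0.38141023] [-2.15826732e+00 -2.28256334e+00 -5.17471477e-04] [ 0.52530785 -0.00265945  0.38182927] [-2.15720537 -2.2837148  -0.00412496] [-0.49724553 -0.18636532  0.16553314] 0.04171861453264919
[(np.float64(0.02), 422), (np.float64(-0.0), 268), (np.float64(0.04), 119), (np.float64(-0.02), 76), (np.float64(-0.04), 40)]
lid z fit [ 0.03142153 -0.00203036  0.00161759] 990
181 [[-0.17165445 -0.02505283  0.00858315]
 [-0.15858987 -0.00364351  0.02301888]
 [-0.15097691  0.01701244  0.04089848]]
83 [-0.15626291 -0.00500384  0.03539569] ((-155.9704132080078, -4.967552185058594), (44.493778228759766, 12.209431648254395), 89.87908935546875)
```

View pics/s2.png

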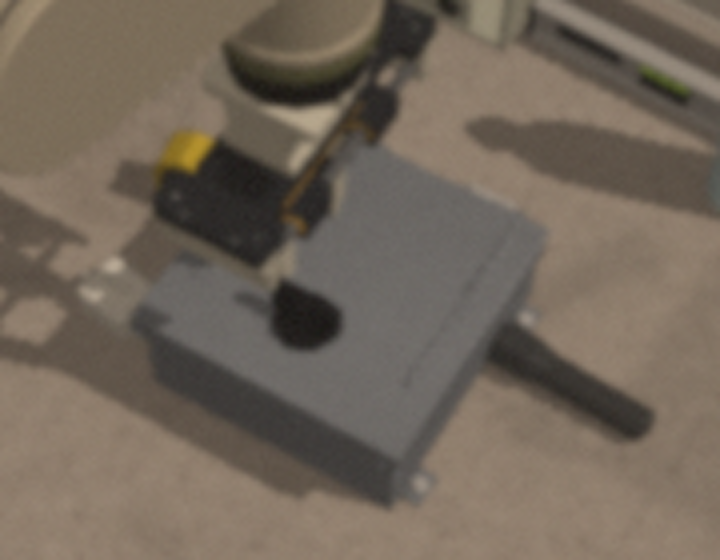

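The lid is resting on the seal and the knob is at about (305,318) in the crop, directly under the gripper. Its wing is parallel to the front edge, and the bystanders are undisturbed. Next I go down astride the wing.

```bash
python3 - <<'E'
from h import *
k=lidp(.014,.1545,.0095); print(k)
k[2]=.104
rows([(k+[0,0,.03],down(YAW,.02)),(k,down(YAW,.02))])
E
```

```text
[ 0.5246927  -0.00328542  0.098462  ]
{'x': 0.0, 'y': 0.0028, 'z': 0.0614, 'ax': 0.02, 'ay': -0.0, 'az': -0.0}
{'x': 0.0, 'y': 0.0028, 'z': 0.0914, 'ax': 0.02, 'ay': -0.0, 'az': -0.0}
```

Call:
carry_out(
  targets=[
    {"hand":45,"x":0,"y":0.001,"z":0.03,"ax":0.02,"ay":0,"az":0},
    {"hand":45,"x":0,"y":0.0028,"z":0.06,"ax":0.02,"ay":0,"az":0},
    {"hand":45,"x":0,"y":0.0028,"z":0.08,"ax":0.02,"ay":0,"az":0},
    {"hand":45,"x":0,"y":0.0028,"z":0.0915,"ax":0.02,"ay":0,"az":0},
    {"hand":30,"x":0,"y":0.0028,"z":0.0915,"ax":0.02,"ay":0,"az":0},
    {"hand":22,"x":0,"y":0.0028,"z":0.0915,"ax":0.02,"ay":0,"az":0},
    {"hand":18,"x":0,"y":0.0028,"z":0.0915,"ax":0.02,"ay":0,"az":0},
    {"hand":18,"x":0,"y":0.0028,"z":0.0915,"ax":0.02,"ay":0,"az":0},
  ],
  newtons=5,
)

```text
t: 9.95
tool_pos: [0.5283, -0.0023, 0.2904]
orientation: [-2.149, -2.273, 0.018]
force: [-0.3, 0.2, 0.5]
opening: 0.0171
gripper_force: 0.0
```

Call:
carry_out(
  targets=[
    {"hand":0,"x":0,"y":0,"z":0,"ax":0,"ay":0,"az":0},
    {"hand":0,"x":0,"y":0,"z":0,"ax":0,"ay":0,"az":0},
    {"hand":0,"x":0,"y":0,"z":0,"ax":0,"ay":0,"az":0},
    {"hand":0,"x":0,"y":0,"z":0,"ax":0,"ay":0,"az":0},
  ],
  newtons=5,
)

```text
t: 10.45
tool_pos: [0.5289, -0.0022, 0.2904]
orientation: [-2.15, -2.274, 0.016]
force: [5.1, 1.1, -1.4]
opening: 0.0098
gripper_force: 5.0
```

Call:
carry_out(
  targets=[
    {"hand":0,"x":0,"y":0.0008,"z":0,"ax":0,"ay":0,"az":0},
    {"hand":0,"x":0,"y":0.0015,"z":0,"ax":0,"ay":0,"az":0},
    {"hand":0,"x":0,"y":0.0015,"z":0,"ax":0,"ay":0,"az":0},
  ],
  newtons=5,
)

```text
t: 10.82
tool_pos: [0.5296, -0.0022, 0.2899]
orientation: [-2.148, -2.272, 0.02]
force: [-1.2, 1.2, 4.9]
opening: 0.01
gripper_force: 5.0
```

```bash
python3 - <<'E'
from h import *
p,r=cmd(); 
setcmd(p+r.apply([0,.0015,0]),r)
s=read_state(); print(cmd()[0],s['tool_pos'],s['force'],s['wrist_torque'],s['opening']); d=(cmd()[1].inv()*R.from_rotvec(s['orientation'])).as_rotvec(); print(d)
E
```

```text
[ 0.52989434 -0.00300318  0.28998061] [ 0.5295591  -0.00220182  0.28985576] [-1.17215496  1.18112681  4.89889981] [0.09722837 0.31154779 0.0091806 ] 0.00996039737091993
[-6.81073637e-04  1.66246986e-03 -9.53785476e-05]
```

Call:
carry_out(
  targets=[
    {"hand":0,"x":0,"y":0,"z":0,"ax":0,"ay":0,"az":0},
    {"hand":0,"x":0,"y":0,"z":0.001,"ax":0,"ay":0,"az":0},
    {"hand":0,"x":0,"y":0,"z":0.002,"ax":0,"ay":0,"az":0},
    {"hand":0,"x":0,"y":0,"z":0.002,"ax":0,"ay":0,"az":0},
  ],
  newtons=20,
)

```text
t: 11.32
tool_pos: [0.5294, -0.0022, 0.2882]
orientation: [-2.148, -2.272, 0.02]
force: [-4.9, 0.8, 9.9]
opening: 0.0099
gripper_force: 20.0
```

Call:
carry_out(
  targets=[
    {"hand":0,"x":0,"y":0,"z":0.001,"ax":0,"ay":0,"az":0},
    {"hand":0,"x":0,"y":0,"z":0.001,"ax":0,"ay":0,"az":0},
  ],
)

```text
t: 11.58
tool_pos: [0.5294, -0.0022, 0.2877]
orientation: [-2.148, -2.272, 0.02]
force: [-8.0, 0.5, 13.5]
opening: 0.0097
gripper_force: 20.0
```

Call:
carry_out(
  targets=[
    {"hand":0,"x":0,"y":-0.0008,"z":0,"ax":0,"ay":0,"az":0},
    {"hand":0,"x":0,"y":-0.0016,"z":0,"ax":0,"ay":0,"az":0},
    {"hand":0,"x":0,"y":-0.0016,"z":0,"ax":0,"ay":0,"az":0},
  ],
)

```text
t: 11.95
tool_pos: [0.5286, -0.0023, 0.2879]
orientation: [-2.15, -2.274, 0.016]
force: [1.1, 1.8, 7.5]
opening: 0.0101
gripper_force: 20.0
```

```bash
python3 - <<'E'
from h import *
p,r=cmd(); 
setcmd(p+r.apply([0,-.0016,0.003]),r)
s=read_state(); print(cmd()[0],s['tool_pos'],s['force'],s['wrist_torque'],s['opening']); d=(cmd()[1].inv()*R.from_rotvec(s['orientation'])).as_rotvec(); print(d)
print(lidangle('scene'))
E
```

```text
[ 0.52823746 -0.00309485  0.28701307] [ 0.52862232 -0.00226341  0.28785866] [1.13098006 1.82763216 7.49964133] [ 0.20478314  0.09319953 -0.00862561] 0.010083046539796204
[-3.84525129e-03  1.46500407e-03 -6.35855350e-05]
[(np.float64(-0.0), 421), (np.float64(0.02), 184), (np.float64(-0.02), 173), (np.float64(-0.04), 74), (np.float64(0.04), 23)]
```

Call:
carry_out(
  targets=[
    {"hand":0,"x":0,"y":0,"z":0.001,"ax":0,"ay":0,"az":0},
    {"hand":0,"x":0,"y":0,"z":0.0015,"ax":0,"ay":0,"az":0},
    {"hand":0,"x":0,"y":0,"z":0.0015,"ax":0,"ay":0,"az":0},
  ],
)

```text
t: 12.38
tool_pos: [0.5287, -0.0022, 0.2876]
orientation: [-2.15, -2.274, 0.016]
force: [-4.5, 1.6, 18.8]
opening: 0.0099
gripper_force: 20.0
```

Call:
carry_out(
  targets=[
    {"hand":0,"x":0,"y":-0.0008,"z":-0.0005,"ax":0,"ay":0,"az":0.08},
    {"hand":0,"x":0,"y":-0.0008,"z":-0.0005,"ax":0,"ay":0,"az":0.16},
    {"hand":0,"x":0,"y":-0.0008,"z":-0.0005,"ax":0,"ay":0,"az":0.24},
    {"hand":0,"x":0,"y":-0.0008,"z":-0.0005,"ax":0,"ay":0,"az":0.32},
  ],
)

```text
t: 12.88
tool_pos: [0.5287, -0.0023, 0.2878]
orientation: [-2.49, -1.902, 0.015]
force: [6.1, 1.5, 8.2]
opening: 0.01
gripper_force: 20.0
```

```bash
python3 - <<'E'
from h import *
p,r=cmd(); 
setcmd(p+r.apply([0,-.0008,0.001]),r*R.from_rotvec([0,0,.32]))
s=read_state(); print(cmd()[0],s['tool_pos'],s['force'],s['wrist_torque'],s['opening']); d=(cmd()[1].inv()*R.from_rotvec(s['orientation'])).as_rotvec(); print(d)
E
```

```text
[ 0.52741897 -0.00314033  0.28602919] [ 0.52871329 -0.00232054  0.28778454] [6.07588232 1.49948371 8.1579243 ] [ 0.21709182 -0.79361321  0.08723036] 0.01000349544827947
[-0.00650213  0.00333036  0.00238594]
```

Call:
carry_out(
  targets=[
    {"hand":0,"x":0.0001,"y":0.0005,"z":0.0008,"ax":0,"ay":0,"az":0},
    {"hand":0,"x":0.0001,"y":0.0005,"z":0.0008,"ax":0,"ay":0,"az":0},
  ],
)

```text
t: 13.12
tool_pos: [0.529, -0.0023, 0.2876]
orientation: [-2.487, -1.904, 0.016]
force: [-0.9, 2.4, 16.0]
opening: 0.0098
gripper_force: 20.0
```

Call:
carry_out(
  targets=[
    {"hand":0,"x":0,"y":0,"z":0,"ax":0,"ay":0,"az":0.08},
    {"hand":0,"x":0,"y":0,"z":0,"ax":0,"ay":0,"az":0.16},
    {"hand":0,"x":0,"y":0,"z":0,"ax":0,"ay":0,"az":0.24},
  ],
)

```text
t: 13.5
tool_pos: [0.5293, -0.0025, 0.2877]
orientation: [-2.701, -1.591, 0.017]
force: [3.0, 0.1, 13.7]
opening: 0.0099
gripper_force: 20.0
```

```bash
python3 - <<'E'
from h import *
p,r=cmd(); 
setcmd(p+r.apply([.0001,.0005,0.0008]),r*R.from_rotvec([0,0,.24]))
s=read_state(); print(cmd()[0],s['tool_pos'],s['force'],s['wrist_torque'],s['opening']); d=(cmd()[1].inv()*R.from_rotvec(s['orientation'])).as_rotvec(); print(d)
E
```

```text
[ 0.52791172 -0.00317486  0.28521925] [ 0.52926899 -0.00248319  0.28768751] [ 2.968191    0.07706822 13.74639467] [ 0.03343823 -0.22218033  0.07784063] 0.009885429655172967
[-0.00585259  0.00458927  0.00245909]
```

Call:
carry_out(
  targets=[
    {"hand":0,"x":0,"y":0,"z":0,"ax":0,"ay":0,"az":0.08},
    {"hand":0,"x":0,"y":0,"z":0,"ax":0,"ay":0,"az":0.16},
    {"hand":0,"x":0,"y":0,"z":0,"ax":0,"ay":0,"az":0.24},
    {"hand":0,"x":0,"y":0,"z":0,"ax":0,"ay":0,"az":0.32},
  ],
)

```text
t: 14.0
tool_pos: [0.5296, -0.0028, 0.2877]
orientation: [-2.923, -1.141, 0.017]
force: [5.8, -1.0, 9.8]
opening: 0.0098
gripper_force: 20.0
```

```bash
python3 - <<'E'
from h import *
p,r=cmd(); 
setcmd(p,r*R.from_rotvec([0,0,.32]))
s=read_state(); print(cmd()[0],s['tool_pos'],s['force'],s['wrist_torque'],s['opening']); d=(cmd()[1].inv()*R.from_rotvec(s['orientation'])).as_rotvec(); print(d)
E
```

```text
[ 0.52791172 -0.00317486  0.28521925] [ 0.52959929 -0.00279695  0.28770207] [ 5.76670341 -0.9750187   9.80079289] [-0.32740083 -0.81261496  0.09025292] 0.009797041531057647
[-0.00554612  0.00662318  0.00254508]
```

Call:
carry_out(
  targets=[
    {"hand":0,"x":0.0006,"y":0.0005,"z":0.0003,"ax":0,"ay":0,"az":0.08},
    {"hand":0,"x":0.0006,"y":0.0005,"z":0.0003,"ax":0,"ay":0,"az":0.16},
    {"hand":0,"x":0.0006,"y":0.0005,"z":0.0003,"ax":0,"ay":0,"az":0.24},
    {"hand":0,"x":0.0006,"y":0.0005,"z":0.0003,"ax":0,"ay":0,"az":0.32},
  ],
)

```text
t: 14.5
tool_pos: [0.5302, -0.0032, 0.2876]
orientation: [-3.07, -0.661, 0.019]
force: [2.7, -4.3, 15.0]
opening: 0.0099
gripper_force: 20.0
```

```bash
python3 - <<'E'
from h import *
p,r=cmd(); 
setcmd(p+r.apply([.0006,.0005,.0003]),r*R.from_rotvec([0,0,.32]))
s=read_state(); print(cmd()[0],s['tool_pos'],s['force'],s['wrist_torque'],s['opening']); d=(cmd()[1].inv()*R.from_rotvec(s['orientation'])).as_rotvec(); print(d)
E
```

```text
[ 0.52868556 -0.00313447  0.28490376] [ 0.53020685 -0.00320902  0.28761653] [ 2.71504113 -4.2785392  14.95949008] [-0.81426632 -0.22409185  0.16433689] 0.009917679017871153
[-0.00384907  0.00695182  0.00274218]
```

Call:
carry_out(
  targets=[
    {"hand":0,"x":-0.0002,"y":0.0005,"z":0,"ax":0,"ay":0,"az":0.08},
    {"hand":0,"x":-0.0002,"y":0.0005,"z":0,"ax":0,"ay":0,"az":0.16},
    {"hand":0,"x":-0.0002,"y":0.0005,"z":0,"ax":0,"ay":0,"az":0.23},
    {"hand":0,"x":-0.0002,"y":0.0005,"z":0,"ax":0,"ay":0,"az":0.3},
  ],
)

```text
t: 15.0
tool_pos: [0.5303, -0.0039, 0.2876]
orientation: [3.135, 0.195, -0.018]
force: [4.2, -4.4, 14.1]
opening: 0.0098
gripper_force: 20.0
```

```bash
python3 - <<'E'
from h import *
p,r=cmd(); 
setcmd(p+r.apply([-.0002,.0005,0]),r*R.from_rotvec([0,0,.3]))
s=read_state(); print(cmd()[0],s['tool_pos'],s['force'],s['wrist_torque'],s['opening']); d=(cmd()[1].inv()*R.from_rotvec(s['orientation'])).as_rotvec(); print(d)
E
```

```text
[ 0.52871046 -0.00367241  0.28490365] [ 0.53033291 -0.00386152  0.28764007] [ 4.18295706 -4.38819249 14.14718924] [-0.96248825 -0.36759757  0.07475547] 0.00978035819107058
[-0.00192833  0.00812621  0.00247512]
```

Call:
carry_out(
  targets=[
    {"hand":0,"x":0,"y":0.0004,"z":0,"ax":0,"ay":0,"az":0.03},
    {"hand":0,"x":0,"y":0.0004,"z":0,"ax":0,"ay":0,"az":0.06},
  ],
)

```text
t: 15.25
tool_pos: [0.5304, -0.0041, 0.2876]
orientation: [3.139, 0.103, -0.018]
force: [3.7, -2.7, 14.0]
opening: 0.0099
gripper_force: 20.0
```

```bash
python3 - <<'E'
from h import *
p,r=cmd(); 
setcmd(p+r.apply([0,.0004,0]),r*R.from_rotvec([0,0,.06]))
s=read_state(); print(s['force'],s['wrist_torque'],s['opening']); d=(cmd()[1].inv()*R.from_rotvec(s['orientation'])).as_rotvec(); print(d)
E
```

```text
[ 3.74344889 -2.70071715 14.04680501] [-0.66488481 -0.29932062  0.09290944] 0.009888847792425477
[-0.0010293   0.0081733   0.00119549]
```

Call:
carry_out(
  targets=[
    {"hand":0,"x":0,"y":0,"z":0,"ax":0,"ay":0,"az":0.02},
    {"hand":0,"x":0,"y":0,"z":0,"ax":0,"ay":0,"az":0.03},
    {"hand":0,"x":0,"y":0,"z":0,"ax":0,"ay":0,"az":0.03},
  ],
)

```text
t: 15.62
tool_pos: [0.5304, -0.0041, 0.2876]
orientation: [3.14, 0.058, -0.018]
force: [2.9, -4.6, 13.7]
opening: 0.01
gripper_force: 20.2
```

```bash
python3 - <<'E'
from h import *
p,r=cmd(); 
setcmd(p,r*R.from_rotvec([0,0,.03]))
s=read_state(); print(s['force'],s['wrist_torque'],s['opening']); d=(cmd()[1].inv()*R.from_rotvec(s['orientation'])).as_rotvec(); print(d)
E
```

```text
[ 2.94657008 -4.57422531 13.68894123] [-0.73909053 -0.2920362   0.30007803] 0.01003485448066301
[-9.16415236e-04  8.20640750e-03  3.19728782e-05]
```

Call:
carry_out(
  targets=[
    {"hand":0,"x":0,"y":0,"z":-0.0006,"ax":0,"ay":0,"az":0},
    {"hand":0,"x":0,"y":0,"z":-0.0012,"ax":0,"ay":0,"az":0},
    {"hand":25,"x":0,"y":0,"z":-0.0012,"ax":0,"ay":0,"az":0},
    {"hand":40,"x":0,"y":0,"z":-0.0012,"ax":0,"ay":0,"az":0},
    {"hand":40,"x":0,"y":0,"z":-0.0012,"ax":0,"ay":0,"az":0},
    {"hand":40,"x":0,"y":0,"z":-0.005,"ax":0,"ay":0,"az":0},
    {"hand":40,"x":0,"y":0,"z":-0.02,"ax":0,"ay":0,"az":0},
    {"hand":40,"x":0,"y":0,"z":-0.05,"ax":0,"ay":0,"az":0},
  ],
)

```text
t: 16.62
tool_pos: [0.5289, -0.0033, 0.3347]
orientation: [-3.139, -0.058, 0.033]
force: [-0.3, 0.8, -1.5]
opening: 0.0373
gripper_force: 0.0
```

Call:
carry_out(
  targets=[
    {"hand":40,"x":0,"y":0,"z":-0.05,"ax":0,"ay":0,"az":0},
    {"hand":40,"x":0,"y":0,"z":-0.1,"ax":0,"ay":0,"az":0},
    {"hand":40,"x":0.04,"y":0,"z":-0.14,"ax":0,"ay":0,"az":0},
    {"hand":40,"x":0.08,"y":0,"z":-0.16,"ax":0,"ay":0,"az":0},
    {"hand":40,"x":0.12,"y":0,"z":-0.16,"ax":0,"ay":0,"az":0},
    {"hand":40,"x":0.12,"y":0,"z":-0.16,"ax":0,"ay":0,"az":0},
  ],
)

```text
t: 17.38
tool_pos: [0.654, 0.001, 0.491]
orientation: [-3.139, -0.058, 0.033]
force: [0.4, -0.1, -0.8]
opening: 0.0373
gripper_force: 0.0
```

```bash
python3 - <<'E'
from h import *
s=read_state(); print(s['tool_pos'],s['force'])
im,d,P=cloud('scene'); cv2.imwrite('pics/s3.png',cv2.resize(im[130:270,200:380],None,fx=4,fy=4,interpolation=cv2.INTER_CUBIC))
L=(P-H)@B
m=(d>0)&(abs(L[...,1])<.095)&(abs(L[...,1])>.05)&(L[...,0]<-.08)&(L[...,0]>-.2)&(abs(L[...,2]-.005)<.02)
A=np.c_[-L[m][:,0],L[m][:,1],np.ones(m.sum())]; print('lid z fit',np.linalg.lstsq(A,L[m][:,2],rcond=None)[0],m.sum())
k=(d>0)&(im.max(-1)<50)&(abs(L[...,1])<.04)&(abs(L[...,0]+.154)<.04)&(L[...,2]>.0)&(L[...,2]<.045)
t=k&(L[...,2]>.022); print(t.sum(),L[t].mean(0),cv2.minAreaRect((L[t][:,:2]*1000).astype(np.float32)))
E
```

```text
[0.65403455 0.00097257 0.49102015] [ 0.40555955 -0.13666752 -0.76927855]
lid z fit [ 0.0250913  -0.00074156  0.00145472] 1340
95 [-0.15906313 -0.00445905  0.03425172] ((-155.59307861328125, -2.638395309448242), (16.507524490356445, 45.43859100341797), 80.26270294189453)
```

View pics/s3.png

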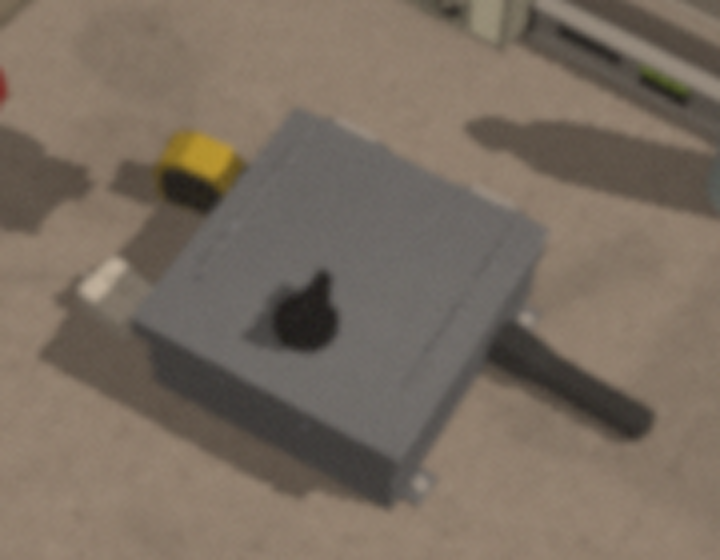

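```bash
python3 - <<'E'
from h import *
im=cv2.imread('pics/s3.png'); p=camera_params('scene'); rot=R.from_rotvec(p['rotation'])
def px(w):
    c=rot.inv().apply(w-p['position']); u=p['cx']+p['fx']*c[0]/-c[2]; v=p['cy']+p['fy']*c[1]/c[2]; return np.array([(u-200)*4,(v-130)*4])
c=lidp(.015,.154,0); n=np.array([0,0,1.])
for q in (1.4,1.57,1.7):
    d=np.cos(-q)*B[:,1]+np.sin(-q)*B[:,0]; d=-d if d@B[:,0]<0 else d   # wing +x end
    o=im.copy(); e=np.cross(d,n)*.005
    pts=[px(c+d*s*.025+e*w+n*.0365) for s,w in((1,1),(1,-1),(-1,-1),(-1,1))]
    print(q,np.round(pts).astype(int).tolist(), np.round(px(c+n*.0365)))
m=(im.max(-1)<52); ys,xs=np.nonzero(m[255:300,295:345]); 
for y in range(0,45,8): print(255+y, 295+xs[ys==y].min() if (ys==y).any() else None, 295+xs[ys==y].max() if (ys==y).any() else None)
E
```

```text
1.4 [[333, 275], [321, 266], [269, 317], [280, 326]] [301. 295.]
1.57 [[328, 270], [315, 263], [273, 321], [287, 328]] [301. 295.]
1.7 [[324, 268], [310, 262], [277, 324], [292, 329]] [301. 295.]
255 None None
263 None None
271 None None
279 317 327
287 310 326
295 295 326
```

The wing now stands square to the front edge, with its far end at about (322,270) in the crop, where the 1.57 rad prediction puts it. The lid is shut, the bystanders haven't moved and the arm is clear.

```bash
python3 -c "
from h import *
print(robot.close_job())"
```

```text
the job is handed in; nothing more can be done
None
```

The lid is shut and pressed onto its seal, the wing knob is turned clockwise to its stop, the arm has let go and is clear, the things round the box look unmoved, and the job is handed in (no verdict was returned).

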